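# Zero the wire-length counter of the glass saw

### The job

A new wire is on the glass saw, so set its wire-length counter back to zero: swing the brake lever off (all the way towards the raised edge of the counter), turn the round reset knob anticlockwise until its pointer is fully home against the zero stop, then swing the brake lever all the way back on. Do not turn the reset knob while the brake is on. Leave the bar-shaped tension knob and the things lying around the counter as they are.

Things in the scene. Friction and masses are not known exactly. Their poses are not given: they have to be found in the camera images.
- counter: grey counter box fixed on the bench, 200 (x) by 340 (y) mm. Origin on the bench under its middle, x to its raised far edge, y left, z up. Its face leans 0.40 rad to -x: normal n = (-0.389, 0, 0.921), uphill u = (0.921, 0, 0.389), middle of the face at (-0.010, 0, 0.099) m. On it from left to right: brake lever (y +125 mm), reset knob (y 0), tension knob (y -118).
- reset_grip (a point): point on the reset knob's axis 31.5 mm above the face, 11 mm below the knob's top, a good TCP place. Knob: black, round, ribbed grip 40 mm diameter from 8.5 to 42.5 mm above the face, on a 52 mm skirt below that. z axis: the knob's axis, outward, along n; x axis: towards the pointer, turns with the knob. A short aluminium line on its top points the pointer's way.
- reset_pointer (a point): end of the small aluminium pointer fin, 35 mm from the knob's axis, 5.5 mm above the face; the fin is 5 mm wide. At zero it points straight uphill (u) and lies against the steel stop pin (5 mm diameter, 9 mm tall, 32 mm from the axis), which stands on its anticlockwise side.
- reset_knob (a joint): turn of the reset knob in rad: 0 at the zero stop, growing clockwise seen from outside the face, up to 4.8. It starts between 2.3 and 4.3. Stiff (about 0.1 N m) and stays where it is left.
- brake (a joint): angle of the brake lever in rad: 0 is on (end stop; leans 0.5 rad from n downhill, to the counter's -x), 1.0 is off (end stop; leans 0.5 rad uphill). Stays where it is left (friction 0.1 N m, 1.6 N at the ball). Starts near 0.
- brake_tip (a point): centre of the 20 mm black ball on the end of the brake lever, a 10 mm steel bar, 62 mm from pivot to ball centre. The pivot runs along the counter's y, 14 mm above the face, 5 mm downhill of its middle, between two cheeks 20 mm tall; the lever swings in the plane of u and n.
- tension_knob (a joint): turn of the tension knob in rad, clockwise positive: must be left alone. A black bar-shaped knob, bar 42 by 14 mm, 44 mm tall, on a 68 mm diameter base.
- tension_end (a point): a point near the marked end of the tension knob's bar, 18 mm off its axis and 37 mm above the face
- glass_bar: clear glass bar 140 by 50 by 50 mm lying at the right of the counter, to be left alone. Origin in the middle of its underside, x along it
- glass_cube: clear glass cube, 50 mm, at the left of the counter, to be left alone. Origin in the middle of its underside
- marker: white marker pen, 130 mm long, 12 mm thick, lying in front of the counter (robot's side), to be left alone. Origin under its middle
- tape_roll: roll of clear tape, 90 mm across, 25 mm high, lying flat at the right front of the counter, to be left alone. Origin in the middle of its underside

How it is judged:
By the outcome, as a careful person would: the job done as asked, in the order asked, and still so for the second after the job is handed in, with the robot touching nothing.
It also fails if it takes over 72 s, if anything falls off the work surface, if the arm or the gripper's body presses on something with over 40 N, if the wrist force passes 120 N, or if a joint passes its speed limit or range.

### The arm

A 6-joint arm with a two-finger parallel gripper is mounted at the origin on the work surface. World frame = base frame: x ahead of the robot, y to its left, z up, the work surface at z = 0. Lengths are in m, angles in rad, forces in N, time in s.
With the tool pointing down it reaches from about 0.375 to 0.975 m from the base axis. Payload 3.8 kg.
Tool frame: the origin (TCP) lies between the finger pads, 19 mm behind the fingertips; this is the grasp point; z points along the fingers, y is the direction in which the jaws open and shut (so a half turn about z gives the same grasp; the last joint's range is limited). The gripper opens to 85 mm and grips with 20 to 120 N. Pads are 22 mm wide; open, the fingers measure 114 mm over their backs; the gripper's body (76 mm by 85 mm) begins 54 mm behind the grasp point. The pads swing forward as they close: fully open they stand 13 mm farther back than shut.
Start: joints at [-1.199, 0.264, 1.604, -0, 1.274, -0.037], TCP at [0.268, -0.619, 0.25] pointing down, gripper open.
Joint ranges: [-2.63, 2.63], [-0.94, 2.18], [0.31, 2.57], [-1.31, 4.45], [0, 2.66], [-2.55, 2.55]. Speed limits (rad/s): [2.57, 2.57, 3.14, 3.14, 3.14, 3.14].

### API

Orientations are given as a rotation vector (axis times angle).
In Python, from workcell import bot gives the robot as it stands.
- The arm moves only by the tool drive_tool, never from a script. Its argument "deltas" is a list of rows, each an object with "hand": the opening, from 0 (shut) to 1 (fully open); "offset": the shift along the world's x, y, z in cm, a list of three; "angular": the turn, a rotation vector about the world's x, y, z in degrees, a list of three. A call has 1 to 8 rows; each row is the pose to reach, as a shift and turn from the pose commanded when the call began; what a row does not reach only later rows make up. A row lasts 1/8 s, in which the tool goes at most 62.5 mm and 10.7 degrees, less where a joint would pass 70% of its speed; a pose out of reach is approached as far as the arm can. A call with a gripper value outside its range is refused whole. The fingers move at their own pace and stop on an object; "force" is the grip in N (left out, the last holds). Time passes only in rows, so rows that repeat a pose let the fingers close. It gives the time, the measured TCP pose, the force and the opening at its end, in the units of the state.
- bot.read_state(): the state, without advancing time (a new reading comes with each control period).
- bot.read_camera(name): name is "side" or "top" or "wrist"; returns a dict with "frame" (400x640x3 uint8, blue, green, red), "mtx" (3x3 intrinsics, pixels), "R" (3x3) and "t" (3): a world point X has camera coordinates R X + t. Camera axes: x right, y down, z forward; pixel columns grow to the right and rows downward; lengths in m; the calibration is good to about 2 mm. A picture is of the moment at which its call begins. There is no depth.
- bot.finish_job(): hands the job in, once; it reports no verdict.
The state is a dict: "time": time; "q": joint angles; "joint_vel": joint speeds; "joint_torque": joint torques, N m; "tool_pos": TCP position; "tcp_rot": TCP orientation; "wrist_force": force on the tool from outside, world axes, zero at the start; "torque": the same for the moment, N m; "width": opening from 0.0 (shut) to 1.0 (fully open).
Only numpy, scipy, OpenCV 4.12 (cv2) and the standard library are available. Lean on these libraries where they do the work, as an engineer would, in place of code of your own. Each camera call takes 0.05 s, during which the arm holds its last target. There are 200 camera calls.

## Working session

There is one attempt and no reset: what is moved stays moved. The work goes in short steps, Python scripts to look and compute and a tool call to move; the robot and the scene stay as the last step left them, time stands still between calls to the robot, and variables do not carry over. Pictures are saved under pics/ and viewed, about 8 in all and at most 12, crops included, and the job is handed in when it is done.

Besides the shell and the picture viewer there is one more tool, called after "Call:" as name(argument=value, ...) on one line, values as JSON. drive_tool: Moves the arm, as the interface text tells. Its arguments: {"type":"object","properties":{"deltas":{"type":"array"},"force":{"type":"number"}},"required":["deltas"]}

```bash
mkdir -p pics; ls; python3 - <<'E'
from workcell import bot
import cv2,numpy as np
s=bot.read_state();print({k:np.round(v,3) for k,v in s.items()})
for n in ['side','top']:
    c=bot.read_camera(n);cv2.imwrite(f'pics/{n}0.png',c['frame']);print(n,c['mtx'],c['R'],c['t'])
E
```

```text
pics
{'time': np.float64(0.0), 'q': array([-1.199,  0.265,  1.605, -0.   ,  1.274, -0.037]), 'joint_vel': array([-0.001, -0.001, -0.002, -0.   , -0.001, -0.001]), 'joint_torque': array([ 3.0000e-03, -5.1511e+01, -3.6731e+01,  0.0000e+00,  1.3000e-02,
       -0.0000e+00]), 'tool_pos': array([ 0.268, -0.619,  0.249]), 'tcp_rot': array([-3.074e+00, -6.370e-01,  1.000e-03]), 'wrist_force': array([-0.402, -0.205,  0.27 ]), 'torque': array([-0.015,  0.014, -0.02 ]), 'width': np.float64(0.999)}
side [[387.62773124   0.         315.85340032]
 [  0.         387.62773124 196.79448028]
 [  0.           0.           1.        ]] [[ 0.99717166 -0.0736478  -0.01498949]
 [-0.06321554 -0.71400433 -0.69728158]
 [ 0.04065069  0.696257   -0.71664057]] [-0.57063117  0.12169603  0.85230679]
top [[441.67495531   0.         321.99648316]
 [  0.         441.67495531 200.25709211]
 [  0.           0.           1.        ]] [[ 0.0223502  -0.99937067  0.02754495]
 [-0.99846379 -0.0237102  -0.05007872]
 [ 0.0507003  -0.02638337 -0.99836536]] [0.0036078  0.54538791 1.2584282 ]
```

View pics/top0.png

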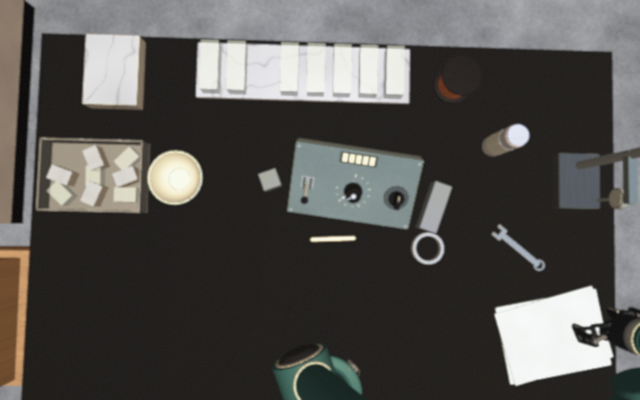

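View pics/side0.png

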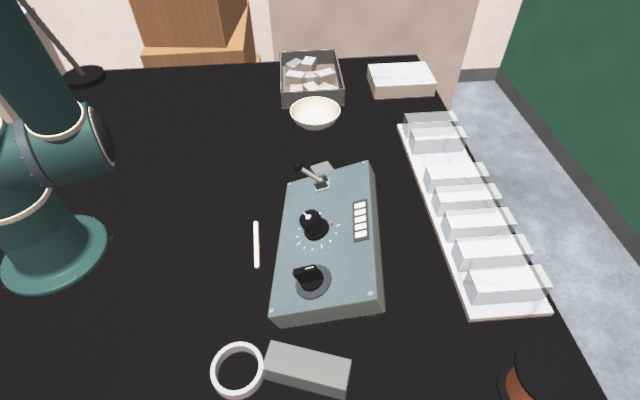

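The top view shows the counter tilted about 8° clockwise. Its face corners are near (297,139), (423,157), (409,229) and (288,211), with the lever ball near (304,200) and the knob near (353,192). Side view: knob (311,222), ball (298,167). Next I'll fit the pose.

```bash
cat > h.py <<'E'
import numpy as np,cv2
from workcell import bot
def ray(c,p):
    d=c['R'].T@np.linalg.inv(c['mtx'])@np.array([p[0],p[1],1.]); return -c['R'].T@c['t'],d
def onz(c,p,z):
    o,d=ray(c,p); return o+d*(z-o[2])/d[2]
def proj(c,X):
    x=c['mtx']@(c['R']@np.asarray(X)+c['t']); return x[:2]/x[2]
def tri(c1,p1,c2,p2):
    (o1,d1),(o2,d2)=ray(c1,p1),ray(c2,p2)
    s=np.linalg.lstsq(np.c_[d1,-d2],o2-o1,rcond=None)[0]
    a,b=o1+d1*s[0],o2+d2*s[1]; return (a+b)/2,np.linalg.norm(a-b)
E
python3 - <<'E'
from h import *
c=bot.read_camera('top');f=c['frame']
hsv=cv2.cvtColor(f,cv2.COLOR_BGR2HSV)
m=cv2.inRange(hsv,(80,25,70),(110,120,200));m[:, :260]=0;m[:,430:]=0;m[:120]=0;m[250:]=0
m=cv2.morphologyEx(m,cv2.MORPH_CLOSE,np.ones((5,5)))
k=max(cv2.findContours(m,0,2)[0],key=cv2.contourArea);h=cv2.convexHull(k)
q=cv2.approxPolyDP(h,6,True)[:,0];print(q,cv2.contourArea(h))
# order far/near by row-vs-skew
P=[]
for p in q:
    z=.1455 if p[1]<185 else .061
    P.append(onz(c,p,z));print(p,P[-1])
P=np.array(P)
for i in range(len(P)):print(np.linalg.norm(P[i,:2]-P[i-1,:2]))
ce=P.mean(0);print('centre',ce)
s=bot.read_camera('side')
print('knob tri',tri(c,(353,189),s,(309,217)),'ball',tri(c,(304,200),s,(298,167)))
t=cv2.resize(f[125:240,270:440],None,fx=4.5,fy=4.5,interpolation=cv2.INTER_CUBIC);cv2.imwrite('pics/t1.png',t)
E
```

```text
[[297 148]
 [422 162]
 [407 223]
 [294 211]] 8426.0
[297 148] [0.6725261  0.08750018 0.1455    ]
[422 162] [ 0.64455554 -0.23899747  0.1455    ]
[407 223] [ 0.48507314 -0.22033393  0.061     ]
[294 211] [0.51118815 0.0941656  0.061     ]
0.16147557906137994
0.3276935577287198
0.1605707396320645
0.31558192426583814
centre [ 0.57833574 -0.0694164   0.10325   ]
knob tri (array([ 0.56354801, -0.06151113,  0.13284409]), np.float64(0.013950482986736767)) ball (array([0.53982989, 0.0661407 , 0.14732243]), np.float64(0.0037944817779762214))
```

View pics/t1.png

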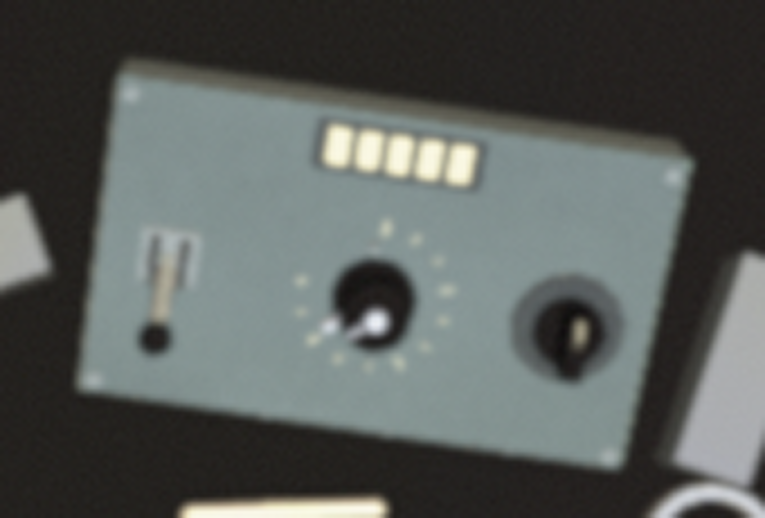

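Crop: face corners at (118,72), (692,160), (620,468), (78,390). Knob disc at (374,305) with the pointer fin towards the lower left (about 225° clockwise). Ball (154,338), tension base (568,328).

```bash
cat >> h.py <<'E'
from scipy.spatial.transform import Rotation as Ro
from scipy.optimize import least_squares
n=np.array([-.389,0,.921]);u=np.array([.921,0,.389]);F=np.array([-.010,0,.099]);Y=np.array([0,1.,0])
def W(pose,p): 
    x,y,a=pose; return Ro.from_euler('z',a).apply(p)+np.array([x,y,0])
lean=lambda th:F-.005*u+.125*Y+.014*n+.062*(np.cos(th)*n+np.sin(th)*u)
E
python3 - <<'E'
from h import *
c=bot.read_camera('top');s=bot.read_camera('side')
z=.099
# scale corner points in counter frame (face plane z = .099+(x+.01)*.4224)
fz=lambda x:.099+(x+.01)*.4224
pts=[((118,72),(.1,.17)),((692,160),(.1,-.17)),((620,468),(-.1,-.17)),((78,390),(-.1,.17))]
L=[(np.array(p)/4.5+[270,125],np.array([x,y,fz(x)])) for p,(x,y) in pts]
L+=[(np.array((374,305))/4.5+[270,125],F+.0425*n),(np.array((154,338))/4.5+[270,125],lean(-.5)),(np.array((568,328))/4.5+[270,125],F-.118*Y+.004*n)]
r=least_squares(lambda q:np.concatenate([proj(c,W(q,X))-p for p,X in L]),[.58,-.07,-.13])
print(r.x);print(r.fun.reshape(-1,2).round(1))
q=r.x
print('side check: knob top',proj(s,W(q,F+.0425*n)),'ball',proj(s,W(q,lean(-.5))),'corner',proj(s,W(q,L[0][1])),proj(s,W(q,L[2][1])))
R=Ro.from_euler('z',q[2])
print('n',R.apply(n),'u',R.apply(u),'knob grip',W(q,F+.0315*n),'ball on/off',W(q,lean(-.5)),W(q,lean(.5)))
zt=-R.apply(n); yt=R.apply(u); T=np.c_[np.cross(yt,zt),yt,zt]
st=bot.read_state();cur=Ro.from_rotvec(st['tcp_rot']);print(cur.as_matrix().round(3))
for sg in (1,-1):
  for a,b in(('jaw u',yt),('jaw y',R.apply(Y))):
    T=Ro.from_matrix(np.c_[np.cross(sg*b,zt),sg*b,zt]);print(a,sg,'world delta deg',np.degrees((T*cur.inv()).as_rotvec()).round(1))
E
```

```text
[ 0.58147783 -0.0659071  -0.13178245]
[[ 0.3 -4.7]
 [ 1.5 -3.7]
 [-0.5  3. ]
 [-1.2  1.5]
 [ 0.4  2. ]
 [-0.7  3. ]
 [ 0.1 -1. ]]
side check: knob top [308.17958334 215.23590402] ball [292.33802815 166.70140923] corner [372.01942677 156.10721439] [260.26682798 316.61216566]
n [-0.38562708  0.05111512  0.921     ] u [ 0.91301424 -0.12102064  0.389     ] knob grip [ 0.55941729 -0.06298296  0.1280115 ] ball on/off [0.52990506 0.06702223 0.14849793] [0.58418263 0.05982771 0.1716235 ]
[[ 0.918  0.398 -0.   ]
 [ 0.398 -0.918  0.001]
 [ 0.    -0.001 -1.   ]]
jaw u 1 world delta deg [-14.5 -19.1  58.2]
jaw y 1 world delta deg [-30.5  -4.3 146.5]
jaw u -1 world delta deg [  22.1  -16.7 -119.1]
jaw y -1 world delta deg [  3.2 -23.  -30.6]
```

Call:
drive_tool(deltas=[{"hand":1,"offset":[3,7,0.5],"angular":[0.4,-3,-4]},{"hand":1,"offset":[6,14,1],"angular":[0.8,-6,-8]},{"hand":1,"offset":[8,19,1],"angular":[1.2,-9,-12]},{"hand":1,"offset":[10,24,1.5],"angular":[1.6,-12,-16]},{"hand":1,"offset":[12,29,2],"angular":[2,-15,-20]},{"hand":1,"offset":[14,34,2],"angular":[2.4,-18,-24]},{"hand":1,"offset":[16,39,2],"angular":[2.8,-20,-27]},{"hand":1,"offset":[18,44,2],"angular":[3.2,-23,-30.6]}])

```text
time: 1.3
tool_pos: [0.4487, -0.178, 0.2706]
tcp_rot: [3.045, -0.206, 0.623]
wrist_force: [1.1, -0.9, 0.5]
width: 1.003
```

Call:
drive_tool(deltas=[{"hand":1,"offset":[2,4,0],"angular":[0,0,0]},{"hand":1,"offset":[4,8,0],"angular":[0,0,0]},{"hand":1,"offset":[6,12,0],"angular":[0,0,0]},{"hand":1,"offset":[6,12,0],"angular":[0,0,0]}])

```text
time: 1.8
tool_pos: [0.509, -0.0565, 0.2702]
tcp_rot: [3.048, -0.194, 0.619]
wrist_force: [0.9, -0.1, -0.3]
width: 0.999
```

```bash
python3 - <<'E'
from h import *
s=bot.read_state();print({k:np.round(s[k],3) for k in('time','q','tool_pos','wrist_force')});print(Ro.from_rotvec(s['tcp_rot']).as_matrix().round(3))
c=bot.read_camera('wrist');cv2.imwrite('pics/w1.png',c['frame'])
for nm,X in(('ktop',F+.0425*n),('ball',lean(-.5)),('base',F-.118*Y+.004*n)):print(nm,proj(c,W((.586,-.066,-.13),X)))
E
```

```text
{'time': np.float64(1.8), 'q': array([-0.17 , -0.315,  2.18 ,  0.022,  0.876,  1.517]), 'tool_pos': array([ 0.509, -0.056,  0.27 ]), 'wrist_force': array([ 0.934, -0.114, -0.328])}
[[ 0.913 -0.127  0.387]
 [-0.117 -0.992 -0.049]
 [ 0.39  -0.    -0.921]]
ktop [318.92399879 193.48121138]
ball [187.34559277 235.8829787 ]
base [422.72226177 184.21712288]
```

View pics/w1.png

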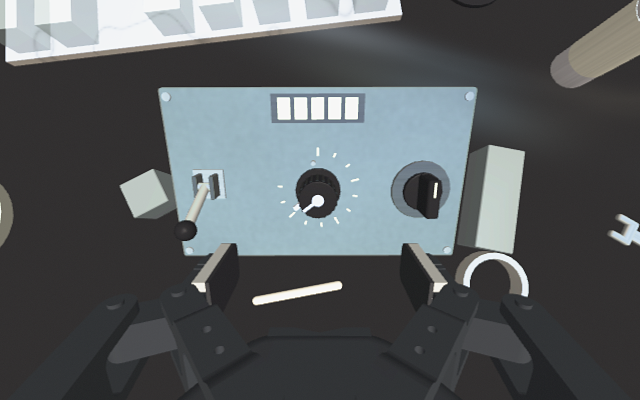

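Wrist view: the ball is at (185,230), the tick ring centres near (318.5,188), the knob's bright cap is at (317,201), and the tension base is at (420.5,189.5). The pointer fin is at (297,210), and the stop pin near (313,164).

```bash
python3 - <<'E'
from h import *
c=bot.read_camera('wrist')
hsv=cv2.cvtColor(c['frame'],cv2.COLOR_BGR2HSV)
m=cv2.inRange(hsv,(0,0,0),(180,255,60))[165:225,290:346]
# knob dark blob, tick marks
k=max(cv2.findContours(m,0,2)[0],key=cv2.contourArea);print('knob blob',np.array(cv2.boundingRect(k))+[290,165,0,0],cv2.minEnclosingCircle(k))
m=cv2.inRange(hsv,(0,0,0),(180,255,60))[217:244,170:200]
k=max(cv2.findContours(m,0,2)[0],key=cv2.contourArea);b=cv2.minEnclosingCircle(k);print('ball',b); ball=np.array(b[0])+[170,217]
L=[((318.5,188),F),((420.5,189.5),F-.118*Y+.004*n)]
r=least_squares(lambda q:np.concatenate([proj(c,W(q,X))-p for p,X in L]),[.58,-.07,-.13]);q=r.x;print(q,r.fun)
for th in(-.5,-.45,-.4,-.35):print(th,proj(c,W(q,lean(th))))
print('observed ball',ball)
for nm,X in(('ktop',F+.0425*n),('skirt',F+.006*n),('pin z',F+.0315*u+.006*n),('tl',F+.09*u+.17*Y),('br',F-.09*u-.17*Y)):print(nm,proj(c,W(q,X)))
s=bot.read_camera('side');t=bot.read_camera('top')
print('side ball',proj(s,W(q,lean(-.5))),'top ball',proj(t,W(q,lean(-.5))),'top knob',proj(t,W(q,F+.0425*n)))
a=q[2];R=Ro.from_euler('z',a);cur=Ro.from_rotvec(bot.read_state()['tcp_rot'])
zt=-R.apply(n);yt=-R.apply(Y);T=Ro.from_matrix(np.c_[np.cross(yt,zt),yt,zt]);print('rot fix',np.degrees((T*cur.inv()).as_rotvec()))
print('grip',W(q,F+.0315*n),'n',R.apply(n),'u',R.apply(u),'push start',W(q,F-.075*u+.125*Y+.078*n),'end',W(q,F+.003*u+.125*Y+.078*n))
E
```

```text
knob blob [295 168  43  50] ((25.710662841796875, 27.376462936401367), 24.65736961364746)
ball ((8.666666984558105, 13.0), 15.624155044555664)
[ 0.57984857 -0.06521506 -0.13497485] [-1.0047899  -0.01963765  0.99239577 -0.02084865]
-0.5 [184.89670338 241.53604991]
-0.45 [183.79331052 239.54494137]
-0.4 [182.73269464 237.38946641]
-0.35 [181.72001767 235.07409462]
observed ball [178.66666698 230.        ]
ktop [317.17064935 199.10307649]
skirt [317.45454091 189.37409767]
pin z [317.55363604 161.64014607]
tl [156.59891422 104.71573657]
br [454.07597339 258.66158022]
side ball [291.75224446 166.46703226] top ball [303.19599354 203.54622611] top knob [353.25038778 195.35133815]
rot fix [ 0.01688326  0.01696    -0.07747572]
grip [ 0.55779748 -0.06222051  0.1280115 ] n [-0.38546193  0.05234594  0.921     ] u [ 0.91262324 -0.12393472  0.389     ] push start [0.48824743 0.07337177 0.141663  ] end [0.55943204 0.06370486 0.172005  ]
```

Call:
drive_tool(deltas=[{"hand":0,"offset":[-1.5,5,-2],"angular":[0,0,0]},{"hand":0,"offset":[-3,10,-4],"angular":[0,0,0]},{"hand":0,"offset":[-4,13,-6],"angular":[0,0,0]},{"hand":0,"offset":[-3.5,13,-9],"angular":[0,0,0]},{"hand":0,"offset":[-2.1,13,-12.8],"angular":[0,0,0]},{"hand":0,"offset":[-2.1,13,-12.8],"angular":[0,0,0]}], force=60)

```text
time: 2.75
tool_pos: [0.4849, 0.0687, 0.1384]
tcp_rot: [3.046, -0.205, 0.607]
wrist_force: [-0.9, 0.4, -0.3]
width: 0.001
```

```bash
python3 - <<'E'
from h import *
s=bot.read_state();print({k:np.round(s[k],3) for k in('time','q','tool_pos','wrist_force','width')})
c=bot.read_camera('wrist');cv2.imwrite('pics/w2.png',c['frame'])
E
```

```text
{'time': np.float64(2.75), 'q': array([ 0.168, -0.204,  2.354, -0.201,  0.625,  2.015]), 'tool_pos': array([0.485, 0.069, 0.138]), 'wrist_force': array([-0.941,  0.446, -0.305]), 'width': np.float64(0.001)}
```

View pics/w2.png

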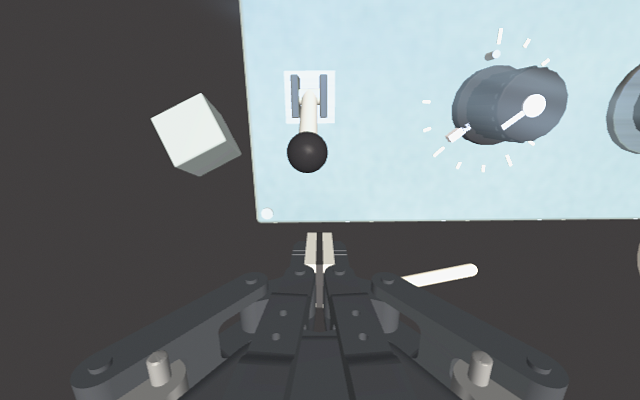

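The ball (307,152) sits about 6 mm left of the finger line at column 320. I'll correct that while pushing uphill.

Call:
drive_tool(deltas=[{"hand":0,"offset":[0,0.6,0],"angular":[0,0,0]},{"hand":0,"offset":[0.9,0.5,0.4],"angular":[0,0,0]},{"hand":0,"offset":[1.8,0.4,0.8],"angular":[0,0,0]},{"hand":0,"offset":[2.7,0.2,1.2],"angular":[0,0,0]},{"hand":0,"offset":[3.7,0.1,1.6],"angular":[0,0,0]},{"hand":0,"offset":[4.6,0,2],"angular":[0,0,0]},{"hand":0,"offset":[5.5,-0.1,2.4],"angular":[0,0,0]},{"hand":0,"offset":[5.5,-0.1,2.4],"angular":[0,0,0]}])

```text
time: 3.8
tool_pos: [0.5438, 0.0696, 0.1669]
tcp_rot: [3.046, -0.203, 0.622]
wrist_force: [-0.3, 0.5, -0.0]
width: 0.005
```

Call:
drive_tool(deltas=[{"hand":0,"offset":[0.5,-0.1,0.2],"angular":[0,0,0]},{"hand":0,"offset":[0.8,-0.1,0.3],"angular":[0,0,0]},{"hand":0,"offset":[0.8,-0.1,0.3],"angular":[0,0,0]}])

```text
time: 4.18
tool_pos: [0.5507, 0.0686, 0.1691]
tcp_rot: [3.046, -0.202, 0.619]
wrist_force: [-0.5, -0.6, 0.8]
width: -0.001
```

Call:
drive_tool(deltas=[{"hand":0,"offset":[0.3,0,0.1],"angular":[0,0,0]},{"hand":0,"offset":[0.4,0,0.2],"angular":[0,0,0]},{"hand":0,"offset":[0.4,0,0.2],"angular":[0,0,0]}])

```text
time: 4.55
tool_pos: [0.5541, 0.0686, 0.1706]
tcp_rot: [3.047, -0.202, 0.617]
wrist_force: [-0.6, -0.8, -1.6]
width: -0.004
```

Call:
drive_tool(deltas=[{"hand":0,"offset":[0.3,0,0.1],"angular":[0,0,0]},{"hand":0,"offset":[0.5,-0.1,0.2],"angular":[0,0,0]}])

```text
time: 4.8
tool_pos: [0.5593, 0.0678, 0.1728]
tcp_rot: [3.047, -0.202, 0.618]
wrist_force: [-1.3, 0.9, -2.6]
width: -0.0
```

```bash
python3 - <<'E'
from h import *
c=bot.read_camera('wrist');cv2.imwrite('pics/w3.png',c['frame'][:,150:500])
E
```

```text
(no output)
```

View pics/w3.png

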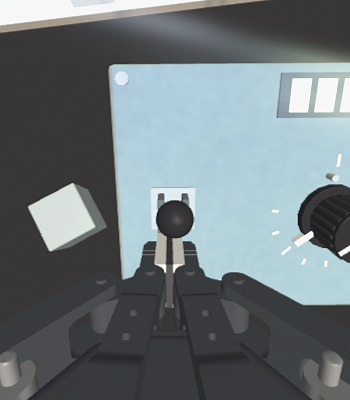

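The ball (175,218) is against the finger tip and has moved uphill. I'll keep pushing until the stop shows in the force.

Call:
drive_tool(deltas=[{"hand":0,"offset":[0.3,0,0.1],"angular":[0,0,0]},{"hand":0,"offset":[0.5,-0.1,0.2],"angular":[0,0,0]}])

```text
time: 5.1
tool_pos: [0.5644, 0.0667, 0.1749]
tcp_rot: [3.047, -0.202, 0.618]
wrist_force: [-1.8, 1.2, -2.9]
width: -0.003
```

Call:
drive_tool(deltas=[{"hand":0,"offset":[0.2,0,0.1],"angular":[0,0,0]},{"hand":0,"offset":[0.4,-0.1,0.2],"angular":[0,0,0]}])

```text
time: 5.35
tool_pos: [0.5683, 0.0657, 0.1768]
tcp_rot: [3.047, -0.202, 0.618]
wrist_force: [-1.0, 1.2, -3.0]
width: 0.002
```

Call:
drive_tool(deltas=[{"hand":0,"offset":[0.2,0,0.1],"angular":[0,0,0]},{"hand":0,"offset":[0.3,0,0.1],"angular":[0,0,0]}])

```text
time: 5.6
tool_pos: [0.5694, 0.0655, 0.1768]
tcp_rot: [3.047, -0.203, 0.611]
wrist_force: [-12.0, 1.9, 3.0]
width: 0.001
```

Call:
drive_tool(deltas=[{"hand":0,"offset":[0.1,0,0],"angular":[0,0,0]},{"hand":0,"offset":[0.1,0,0],"angular":[0,0,0]}])

```text
time: 5.85
tool_pos: [0.5695, 0.0654, 0.1766]
tcp_rot: [3.048, -0.203, 0.608]
wrist_force: [-13.1, 1.3, 2.5]
width: -0.001
```

```bash
python3 - <<'E'
from h import *
q=(.580,-.0652,-.135)
c=bot.read_camera('wrist');s=bot.read_camera('side');t=bot.read_camera('top')
for nm,k in(('w',c),('s',s),('t',t)):print(nm,[proj(k,W(q,lean(a))).round(1) for a in(.3,.5)])
st=bot.read_state();print(st['tool_pos'],st['q'],st['wrist_force'])
a=cv2.resize(c['frame'][120:320,240:440],(500,500));b=cv2.resize(s['frame'][140:260,260:380],(300,300));cv2.imwrite('pics/w4.png',np.hstack([a,np.vstack([b,np.zeros((200,300,3),np.uint8)])]))
E
```

```text
w [array([325.2, 258.7]), array([325.2, 234.9])]
s [array([311.7, 158.6]), array([317.7, 158.7])]
t [array([305.7, 186.5]), array([306.5, 181.7])]
[0.56954677 0.0654341  0.17656837] [ 0.12870769 -0.07767246  2.16718432 -0.16139899  0.67673628  1.93939753] [-12.98128503   1.14888139   2.993725  ]
```

View pics/w4.png

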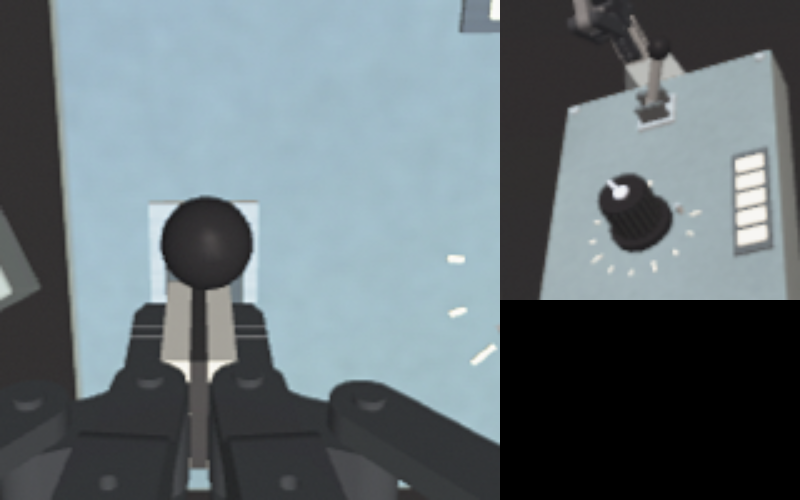

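Off stop reached: 13 N, and the ball sits at wrist (322,217), side (323,159). I'll retreat and go above the reset knob.

Call:
drive_tool(deltas=[{"hand":0,"offset":[-2,0.3,0],"angular":[0,0,0]},{"hand":0,"offset":[-4,0.3,2],"angular":[0,0,0]},{"hand":0,"offset":[-5,-4,4],"angular":[0,0,0]},{"hand":0,"offset":[-5,-8,5],"angular":[0,0,0]},{"hand":1,"offset":[-5,-12.2,5],"angular":[0,0,0]},{"hand":1,"offset":[-5,-12.2,5],"angular":[0,0,0]},{"hand":1,"offset":[-5,-12.2,5],"angular":[0,0,0]}])

```text
time: 6.88
tool_pos: [0.523, -0.0566, 0.229]
tcp_rot: [3.046, -0.204, 0.621]
wrist_force: [-0.1, -0.0, 0.2]
width: 0.636
```

```bash
python3 - <<'E'
from h import *
st=bot.read_state();print(st['tool_pos'],st['tcp_rot'],st['q'],st['wrist_force'])
q=(.580,-.0652,-.135)
c=bot.read_camera('wrist');s=bot.read_camera('side')
for k in(c,s):print([proj(k,W(q,X)).round(1) for X in(F+.0425*n,F,F+.035*u,lean(.5))])
a=c['frame'][:,60:560];b=cv2.resize(s['frame'][140:260,260:380],(300,300));cv2.imwrite('pics/w5.png',np.hstack([a,np.vstack([b,np.zeros((100,300,3),np.uint8)])]))
E
```

```text
[ 0.52303513 -0.05664411  0.22897278] [ 3.04556975 -0.20373213  0.62137149] [-0.16231742 -0.25031577  2.21036208  0.01611589  0.77924187  1.53291266] [-0.1326838  -0.02925094  0.23174887]
[array([320.3, 211.5]), array([320.2, 196.9]), array([320.2, 162. ]), array([149.8, 191.6])]
[array([307.4, 215. ]), array([316.4, 228.5]), array([333. , 224.7]), array([317.7, 158.7])]
```

View pics/w5.png

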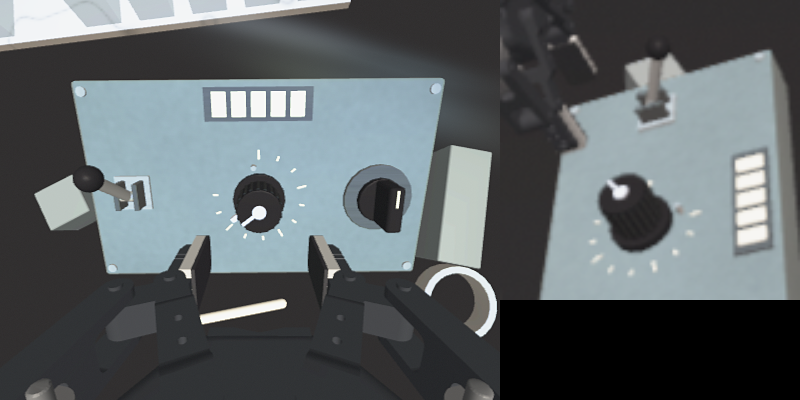

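The knob cap (wrist 319,213; side 308,216) matches my knob position to about 2 mm. The knob row lies about 10 mm downhill of the face middle, which explains the lever offset. Pre-rotating clockwise lets one grip do the whole turn.

Call:
drive_tool(deltas=[{"hand":1,"offset":[-0.6,0,-0.5],"angular":[3.9,-0.5,-9.2]},{"hand":1,"offset":[-0.6,0,-0.5],"angular":[7.7,-1,-18.4]},{"hand":1,"offset":[-0.6,0,-0.5],"angular":[11.6,-1.6,-27.6]},{"hand":1,"offset":[-0.6,0,-0.5],"angular":[15.4,-2.1,-36.8]},{"hand":1,"offset":[1,-0.2,-4],"angular":[15.4,-2.1,-36.8]},{"hand":1,"offset":[2.5,-0.4,-7.5],"angular":[15.4,-2.1,-36.8]},{"hand":1,"offset":[3.5,-0.6,-10.1],"angular":[15.4,-2.1,-36.8]},{"hand":1,"offset":[3.5,-0.6,-10.1],"angular":[15.4,-2.1,-36.8]}])

```text
time: 7.98
tool_pos: [0.5557, -0.0608, 0.124]
tcp_rot: [-2.726, 1.198, -0.573]
wrist_force: [0.2, 0.5, 0.0]
width: 0.999
```

Call:
drive_tool(deltas=[{"hand":0,"offset":[0,0,0],"angular":[0,0,0]},{"hand":0,"offset":[0,0,0],"angular":[0,0,0]},{"hand":0,"offset":[0,0,0],"angular":[0,0,0]},{"hand":0,"offset":[0,0,0],"angular":[0,0,0]},{"hand":0,"offset":[0,0,0],"angular":[0,0,0]}], force=40)

```text
time: 8.6
tool_pos: [0.5578, -0.0625, 0.1289]
tcp_rot: [-2.722, 1.199, -0.584]
wrist_force: [-4.5, 1.2, 6.5]
width: 0.451
```

```bash
python3 - <<'E'
from h import *
st=bot.read_state();print({k:np.round(st[k],3) for k in('time','q','tool_pos','wrist_force','torque','width')})
T=Ro.from_rotvec(st['tcp_rot']).as_matrix();print(T.round(3),T[:,1]@st['wrist_force'])
E
```

```text
{'time': np.float64(8.6), 'q': array([-0.162, -0.054,  2.248,  0.021,  0.545,  2.223]), 'tool_pos': array([ 0.558, -0.063,  0.129]), 'wrist_force': array([-4.485,  1.19 ,  6.492]), 'torque': array([0.062, 0.47 , 0.11 ]), 'width': np.float64(0.451)}
[[ 0.614 -0.687  0.389]
 [-0.73  -0.682 -0.053]
 [ 0.301 -0.251 -0.92 ]] 0.6378644794478161
```

Call:
drive_tool(deltas=[{"hand":0,"offset":[0,0,0],"angular":[-3.9,0.5,9.2]},{"hand":0,"offset":[0,0,0],"angular":[-7.7,1,18.4]},{"hand":0,"offset":[0,0,0],"angular":[-11.6,1.6,27.6]},{"hand":0,"offset":[0,0,0],"angular":[-15.4,2.1,36.8]},{"hand":0,"offset":[0,0,0],"angular":[-19.3,2.6,46]},{"hand":0,"offset":[0,0,0],"angular":[-23.1,3.1,55.3]},{"hand":0,"offset":[0,0,0],"angular":[-27,3.7,64.5]},{"hand":0,"offset":[0,0,0],"angular":[-30.8,4.2,73.7]}])

```text
time: 9.6
tool_pos: [0.5581, -0.0598, 0.1289]
tcp_rot: [2.815, 0.825, 0.548]
wrist_force: [-2.1, 15.7, 5.3]
width: 0.451
```

```bash
python3 - <<'E'
from h import *
st=bot.read_state();print({k:np.round(st[k],3) for k in('time','q','tool_pos','wrist_force','torque','width')})
s=bot.read_camera('side');c=bot.read_camera('wrist')
b=cv2.resize(s['frame'][170:270,260:380],(480,400),interpolation=cv2.INTER_CUBIC);cv2.imwrite('pics/w6.png',np.hstack([c['frame'][:,180:480],b]))
E
```

```text
{'time': np.float64(9.6), 'q': array([-0.16 , -0.053,  2.246,  0.03 ,  0.548,  0.817]), 'tool_pos': array([ 0.558, -0.06 ,  0.129]), 'wrist_force': array([-2.128, 15.721,  5.252]), 'torque': array([2.548, 0.174, 0.891]), 'width': np.float64(0.451)}
```

View pics/w6.png

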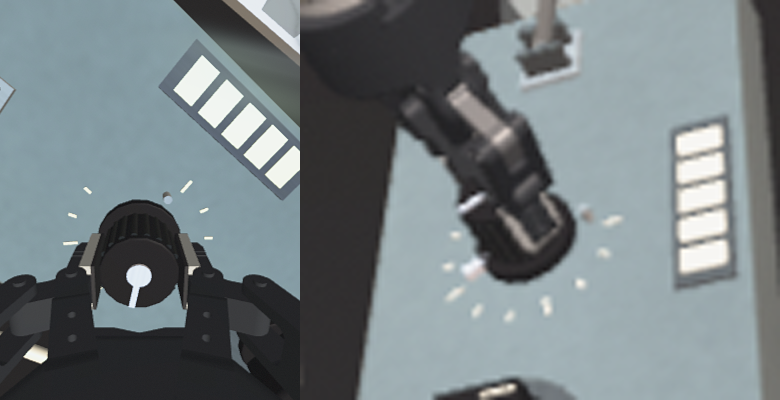

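The knob turns with the gripper; the pointer is now past mid-travel. The side load of 16 N comes from gripping about 2.5 mm off axis, so I'll make the TCP orbit accordingly.

Call:
drive_tool(deltas=[{"hand":0,"offset":[0,0.3,0],"angular":[-3.9,0.5,9.2]},{"hand":0,"offset":[0,0.3,0],"angular":[-7.7,1,18.4]},{"hand":0,"offset":[0,0.35,0],"angular":[-11.6,1.6,27.6]},{"hand":0,"offset":[-0.1,0.4,0],"angular":[-15.4,2.1,36.8]},{"hand":0,"offset":[-0.1,0.4,0],"angular":[-19.3,2.6,46]},{"hand":0,"offset":[-0.1,0.4,0],"angular":[-23.1,3.1,55.3]},{"hand":0,"offset":[-0.2,0.4,0],"angular":[-27,3.7,64.5]},{"hand":0,"offset":[-0.2,0.4,-0.1],"angular":[-30.8,4.2,73.7]}])

```text
time: 10.7
tool_pos: [0.5555, -0.0584, 0.1276]
tcp_rot: [1.536, 2.308, 0.245]
wrist_force: [-9.8, 1.1, 12.6]
width: 0.452
```

```bash
cat > st.py <<'E'
from h import *
st=bot.read_state();print({k:np.round(st[k],3) for k in('time','q','tool_pos','wrist_force','torque','width')})
T=Ro.from_rotvec(st['tcp_rot']).as_matrix();print('tool x',T[:,0].round(2),'Mz n',-T[:,2]@st['torque'])
E
python3 st.py
```

```text
{'time': np.float64(10.7), 'q': array([-0.154, -0.055,  2.251,  0.014,  0.548, -0.561]), 'tool_pos': array([ 0.555, -0.058,  0.128]), 'wrist_force': array([-9.821,  1.051, 12.596]), 'torque': array([ 0.088,  0.841, -0.134]), 'width': np.float64(0.452)}
tool x [-0.35  0.92 -0.2 ] Mz n -0.11346651575182162
```

Call:
drive_tool(deltas=[{"hand":0,"offset":[0,0,0.1],"angular":[-3.9,0.5,9.2]},{"hand":0,"offset":[0,-0.1,0.1],"angular":[-7.7,1,18.4]},{"hand":0,"offset":[-0.1,-0.1,0.1],"angular":[-11.6,1.6,27.6]},{"hand":0,"offset":[-0.1,-0.1,0.1],"angular":[-15.4,2.1,36.8]}])

```text
time: 11.2
tool_pos: [0.5542, -0.0595, 0.1273]
tcp_rot: [0.649, 2.667, 0.055]
wrist_force: [2.6, -2.3, -3.4]
width: 0.455
```

```bash
cat >> st.py <<'E'
import sys
if len(sys.argv)>1:
    s=bot.read_camera('side');c=bot.read_camera('wrist')
    b=cv2.resize(s['frame'][170:270,260:380],(480,400),interpolation=cv2.INTER_CUBIC);cv2.imwrite(f'pics/{sys.argv[1]}.png',np.hstack([c['frame'][:,180:480],b]))
E
python3 st.py w7
```

```text
{'time': np.float64(11.2), 'q': array([-0.155, -0.057,  2.253,  0.012,  0.548, -1.258]), 'tool_pos': array([ 0.554, -0.059,  0.127]), 'wrist_force': array([ 2.585, -2.262, -3.361]), 'torque': array([-0.023,  0.118, -0.198]), 'width': np.float64(0.455)}
tool x [-0.82  0.45 -0.37] Mz n -0.1676369004935726
```

View pics/w7.png

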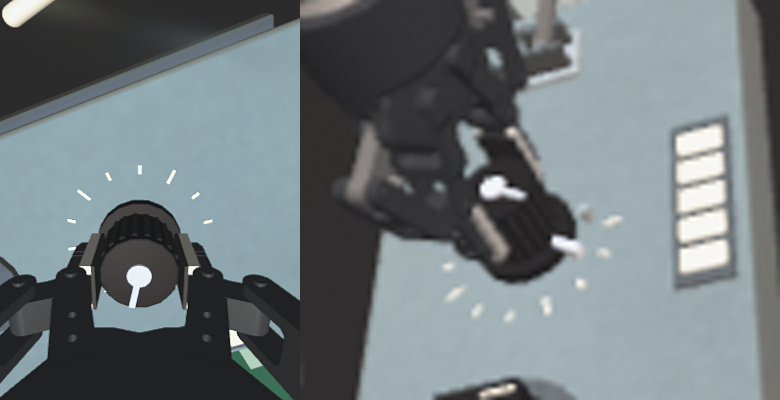

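The fin (side crop 567,245) is about 25–30° short of the pin (587,213), and there has been no slip. Continuing in small steps.

Call:
drive_tool(deltas=[{"hand":0,"offset":[0,0,0],"angular":[-3.9,0.5,9.2]},{"hand":0,"offset":[0,-0.1,0],"angular":[-7.7,1,18.4]},{"hand":0,"offset":[0,-0.1,0],"angular":[-7.7,1,18.4]}])

```text
time: 11.68
tool_pos: [0.554, -0.0604, 0.1273]
tcp_rot: [0.19, 2.737, -0.039]
wrist_force: [-2.7, 0.0, 0.6]
width: 0.454
```

```bash
python3 st.py
```

```text
{'time': np.float64(11.675), 'q': array([-0.157, -0.057,  2.253,  0.013,  0.547, -1.599]), 'tool_pos': array([ 0.554, -0.06 ,  0.127]), 'wrist_force': array([-2.741e+00,  2.000e-03,  5.780e-01]), 'torque': array([0.223, 0.464, 0.208]), 'width': np.float64(0.454)}
tool x [-0.91  0.13 -0.39] Mz n 0.13122135346880281
```

Call:
drive_tool(deltas=[{"hand":0,"offset":[0,0,0],"angular":[-1.9,0.3,4.6]},{"hand":0,"offset":[0,0,0],"angular":[-1.9,0.3,4.6]}])

```text
time: 11.92
tool_pos: [0.554, -0.0605, 0.1272]
tcp_rot: [0.071, 2.744, -0.063]
wrist_force: [-3.2, -2.2, 3.0]
width: 0.455
```

```bash
python3 st.py
```

```text
{'time': np.float64(11.925), 'q': array([-0.158, -0.057,  2.253,  0.013,  0.548, -1.686]), 'tool_pos': array([ 0.554, -0.061,  0.127]), 'wrist_force': array([-3.23 , -2.194,  2.952]), 'torque': array([-0.035,  0.692,  0.058]), 'width': np.float64(0.455)}
tool x [-0.92  0.04 -0.39] Mz n 0.10463403766765797
```

Call:
drive_tool(deltas=[{"hand":0,"offset":[0,0,0],"angular":[-1.5,0.2,3.7]},{"hand":0,"offset":[0,0,0],"angular":[-1.5,0.2,3.7]}])

```text
time: 12.18
tool_pos: [0.554, -0.0607, 0.1272]
tcp_rot: [-0.026, 2.746, -0.082]
wrist_force: [-5.6, -3.0, 3.1]
width: 0.453
```

```bash
python3 st.py w8
```

```text
{'time': np.float64(12.175), 'q': array([-0.158, -0.057,  2.253,  0.014,  0.548, -1.759]), 'tool_pos': array([ 0.554, -0.061,  0.127]), 'wrist_force': array([-5.572, -2.991,  3.126]), 'torque': array([-0.261,  0.766, -0.064]), 'width': np.float64(0.453)}
tool x [-0.92 -0.03 -0.38] Mz n 0.08221908771873025
```

View pics/w8.png

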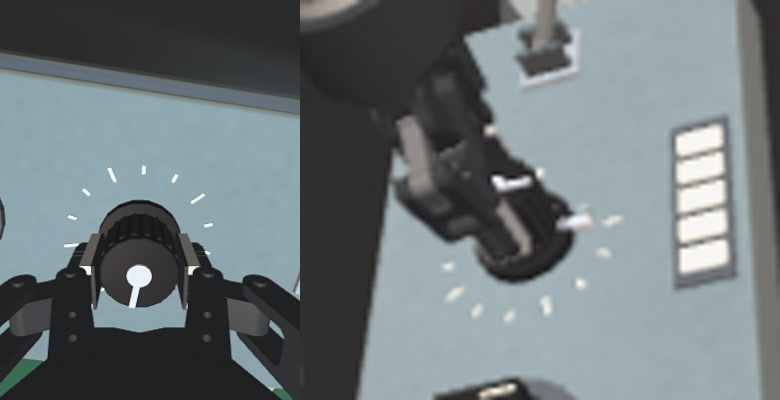

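The fin (575,222) is almost on the zero tick (612,220). I'll feel for the stop through the torque.

Call:
drive_tool(deltas=[{"hand":0,"offset":[0,0,0],"angular":[-1.2,0.2,2.8]},{"hand":0,"offset":[0,0,0],"angular":[-1.2,0.2,2.8]}])

```text
time: 12.52
tool_pos: [0.554, -0.0608, 0.1273]
tcp_rot: [-0.099, 2.747, -0.097]
wrist_force: [-5.4, -2.3, 3.6]
width: 0.454
```

```bash
python3 st.py
```

```text
{'time': np.float64(12.525), 'q': array([-0.158, -0.057,  2.253,  0.013,  0.548, -1.81 ]), 'tool_pos': array([ 0.554, -0.061,  0.127]), 'wrist_force': array([-5.396, -2.288,  3.649]), 'torque': array([-0.293,  0.77 , -0.154]), 'width': np.float64(0.454)}
tool x [-0.92 -0.08 -0.38] Mz n 0.012149303778361403
```

Call:
drive_tool(deltas=[{"hand":0,"offset":[0,0,0],"angular":[-1.2,0.2,2.8]},{"hand":0,"offset":[0,0,0],"angular":[-1.2,0.2,2.8]}])

```text
time: 12.78
tool_pos: [0.5541, -0.0609, 0.1273]
tcp_rot: [-0.172, 2.745, -0.113]
wrist_force: [-5.3, -3.3, 3.3]
width: 0.457
```

```bash
python3 st.py
```

```text
{'time': np.float64(12.775), 'q': array([-0.158, -0.057,  2.252,  0.011,  0.549, -1.862]), 'tool_pos': array([ 0.554, -0.061,  0.127]), 'wrist_force': array([-5.311, -3.327,  3.252]), 'torque': array([-0.443,  0.681, -0.121]), 'width': np.float64(0.457)}
tool x [-0.92 -0.14 -0.37] Mz n 0.09551539011409918
```

Call:
drive_tool(deltas=[{"hand":0,"offset":[0,0,0],"angular":[-1.2,0.2,2.8]},{"hand":0,"offset":[0,0,0],"angular":[-1.2,0.2,2.8]}])

```text
time: 13.02
tool_pos: [0.5534, -0.0612, 0.1269]
tcp_rot: [-0.243, 2.743, -0.128]
wrist_force: [-7.4, -5.2, 4.5]
width: 0.451
```

```bash
cat > fin.py <<'E'
from h import *
s=bot.read_camera('side');f=s['frame'];g=cv2.cvtColor(f,cv2.COLOR_BGR2GRAY)
print(g[216:236,320:342])
q=(.580,-.0652,-.135)
for a in(0,.1,.2,.3):print(a,proj(s,W(q,F+.035*(np.cos(a)*u-np.sin(a)*Y)+.0055*n)),proj(s,W(q,F+.028*(np.cos(a)*u-np.sin(a)*Y)+.0055*n)))
E
python3 st.py; python3 fin.py
```

```text
{'time': np.float64(13.025), 'q': array([-0.158, -0.056,  2.252,  0.009,  0.55 , -1.912]), 'tool_pos': array([ 0.553, -0.061,  0.127]), 'wrist_force': array([-7.376, -5.246,  4.491]), 'torque': array([-0.64 ,  1.008, -0.764]), 'width': np.float64(0.451)}
tool x [-0.91 -0.19 -0.37] Mz n -0.4043671615469767
[[ 98 155 172 171 171 171 170 170 170 170 168 169 169 169 168 169 169 170
  169 171 171 171]
 [ 62 114 144 164 171 170 170 170 169 169 168 169 169 168 169 168 169 169
  170 171 171 171]
 [ 43  64  84 108 140 164 170 170 171 169 168 169 170 170 170 169 168 169
  170 171 171 171]
 [ 39  43  46  55  80 119 158 171 171 169 169 170 172 171 170 168 168 169
  171 171 171 171]
 [ 39  41  41  43  45  65 128 164 170 170 174 174 172 171 170 169 168 169
  170 171 170 170]
 [ 39  40  44  45  45  46  78 149 171 181 197 191 176 171 170 170 169 169
  170 171 170 170]
 [ 42  39  41  44  46  47  46 108 158 185 187 186 169 166 171 171 170 171
  171 171 170 170]
 [ 38  41  38  41  42  44  47 123 173 218 233 232 199 171 172 171 171 171
  171 170 169 169]
 [ 36  39  39  38  40 160 163 219 237 240 243 236
[... 605 characters left out ...]
38  37  42  46  46  40  35  54 137 168 172 172 174 173 173 173 171 172
  171 171 171 170]
 [ 36  41  45  46  41  36  36 101 156 171 172 173 173 173 188 211 205 179
  170 169 169 168]
 [ 43  45  46  42  36  35  76 141 168 172 172 172 172 171 192 203 217 193
  169 168 167 168]
 [ 46  46  41  36  35  53 133 167 173 173 172 172 170 170 176 176 186 179
  169 169 169 168]
 [ 45  40  35  34  76 135 166 174 174 174 173 171 171 170 169 170 170 171
  171 171 171 170]]
0 [331.88843298 222.91102568] [328.5232476  223.70368686]
0.1 [331.74463934 224.32215361] [328.40007245 224.83041206]
0.2 [331.43173285 225.76762363] [328.14279241 225.9830071 ]
0.3 [330.95151376 227.23236302] [327.75314565 227.14954478]
```

Torque jumped to −0.40 N m, and the fin now lies next to the pin at side (330,221). One more nudge to confirm the stop.

Call:
drive_tool(deltas=[{"hand":0,"offset":[0,0,0],"angular":[-0.8,0.1,1.9]},{"hand":0,"offset":[0,0,0],"angular":[-0.8,0.1,1.9]},{"hand":0,"offset":[0,0,0],"angular":[-0.8,0.1,1.9]}])

```text
time: 13.45
tool_pos: [0.5528, -0.0615, 0.1267]
tcp_rot: [-0.293, 2.741, -0.138]
wrist_force: [-10.0, -7.5, 6.0]
width: 0.453
```

```bash
python3 st.py; python3 fin.py|sed -n '5,11p'
```

```text
{'time': np.float64(13.45), 'q': array([-0.158, -0.057,  2.253,  0.008,  0.551, -1.948]), 'tool_pos': array([ 0.553, -0.061,  0.127]), 'wrist_force': array([-9.952, -7.503,  5.999]), 'torque': array([-1.02 ,  1.272, -0.829]), 'width': np.float64(0.453)}
tool x [-0.91 -0.22 -0.36] Mz n -0.3056046159020964
 [ 43  64  84 109 140 164 170 170 170 169 169 169 170 170 169 169 168 169
  170 171 170 171]
 [ 40  42  46  54  80 119 158 171 170 169 169 170 171 171 169 168 167 169
  171 171 171 171]
 [ 38  41  40  42  46  65 129 163 170 169 175 174 172 172 170 169 168 168
  170 170 170 170]
 [ 39  39  45  45  46  46  78 149 171 181 197 192 176 172 170 170 169 169
```

The image is unchanged while the grip slips at about 0.4 N m, so the pointer is home. Release and rise.

Call:
drive_tool(deltas=[{"hand":1,"offset":[0,0,0],"angular":[0,0,0]},{"hand":1,"offset":[0,0,0],"angular":[0,0,0]},{"hand":1,"offset":[0,0,0],"angular":[0,0,0]},{"hand":1,"offset":[0,0,0],"angular":[0,0,0]},{"hand":1,"offset":[-1,0.1,2.3],"angular":[0,0,0]},{"hand":1,"offset":[-2.3,0.3,5.5],"angular":[0,0,0]},{"hand":1,"offset":[-3.9,0.5,9.2],"angular":[0,0,0]},{"hand":1,"offset":[-3.9,0.5,9.2],"angular":[0,0,0]}])

```text
time: 14.5
tool_pos: [0.5172, -0.0555, 0.2233]
tcp_rot: [-0.299, 2.73, -0.14]
wrist_force: [0.6, 0.6, 0.4]
width: 0.998
```

```bash
python3 st.py; python3 fin.py|sed -n '7,23p'; python3 - <<'E'
from h import *
st=bot.read_state();cur=Ro.from_rotvec(st['tcp_rot']);R=Ro.from_euler('z',-.135)
zt=-R.apply(n);yt=R.apply(Y);T=Ro.from_matrix(np.c_[np.cross(yt,zt),yt,zt]);print('rot',np.degrees((T*cur.inv()).as_rotvec()),'to', np.array([.6215,.0585,.199])-st['tool_pos'])
E
```

```text
{'time': np.float64(14.5), 'q': array([-0.159, -0.26 ,  2.229,  0.009,  0.767, -1.953]), 'tool_pos': array([ 0.517, -0.056,  0.223]), 'wrist_force': array([0.633, 0.609, 0.415]), 'torque': array([ 0.102,  0.196, -0.012]), 'width': np.float64(0.998)}
tool x [-0.9  -0.23 -0.37] Mz n -0.03952677365970532
 [ 40  44  45  54  80 119 158 171 171 170 170 171 172 172 170 168 168 169
  171 171 171 171]
 [ 39  42  41  43  45  65 129 164 171 170 176 174 172 172 170 169 169 170
  170 171 170 170]
 [ 39  39  44  45  47  47  78 150 171 182 197 193 176 171 171 171 170 170
  171 172 171 170]
 [ 41  39  41  44  45  46  47 109 159 185 187 187 169 166 172 172 171 171
  171 171 171 171]
 [ 37  43  39  42  42  45  46 123 173 218 234 232 199 172 173 172 171 172
  171 171 170 170]
 [ 36  39  39  39  76  66  47 211 237 240 243 236 208 176 170 172 172 206
  218 219 191 169]
 [ 37  35  41  38 122 214 211 221 231 225 215 197 186 175 171 188 212 225
  210 194 179 170]
 [ 42  37  38  42 101 155 149 140 173 181 171 167 171 173 173 180 190 194
  178 169 170 171]
 [ 41  39  35  41  60  54  46  46  96 152 171 172 171 171 173 172 171 171
rot [  7.99511009  -1.00388538 -18.59828446] to [ 0.10516815  0.11390495 -0.02209644]
```

Call:
drive_tool(deltas=[{"hand":0,"offset":[0,1,3],"angular":[3.6,-0.5,-8.5]},{"hand":0,"offset":[0,5,4],"angular":[8,-1,-18.6]},{"hand":0,"offset":[2,9,5],"angular":[8,-1,-18.6]},{"hand":0,"offset":[6,11.4,5],"angular":[8,-1,-18.6]},{"hand":0,"offset":[10.5,11.4,4],"angular":[8,-1,-18.6]},{"hand":0,"offset":[10.7,11.4,4],"angular":[8,-1,-18.6]},{"hand":0,"offset":[10.7,11.4,0],"angular":[8,-1,-18.6]},{"hand":0,"offset":[10.7,11.4,0],"angular":[8,-1,-18.6]}])

```text
time: 15.55
tool_pos: [0.6182, 0.0581, 0.2128]
tcp_rot: [0.185, 2.751, -0.038]
wrist_force: [-0.8, 0.0, -1.2]
width: -0.002
```

Call:
drive_tool(deltas=[{"hand":0,"offset":[0,0,-1.2],"angular":[0,0,0]},{"hand":0,"offset":[0,0,-2.2],"angular":[0,0,0]},{"hand":0,"offset":[0,0,-2.2],"angular":[0,0,0]}])

```text
time: 15.92
tool_pos: [0.6218, 0.0585, 0.1965]
tcp_rot: [0.185, 2.741, -0.035]
wrist_force: [-0.0, 0.6, -0.4]
width: 0.004
```

```bash
python3 st.py; python3 - <<'E'
from h import *
s=bot.read_camera('side');c=bot.read_camera('wrist')
b=cv2.resize(s['frame'][130:250,260:380],(400,400),interpolation=cv2.INTER_CUBIC);cv2.imwrite('pics/w9.png',np.hstack([c['frame'][:,120:520],b]))
E
```

```text
{'time': np.float64(15.925), 'q': array([ 1.010e-01,  1.000e-03,  2.052e+00, -1.360e-01,  7.090e-01,
       -1.249e+00]), 'tool_pos': array([0.622, 0.059, 0.196]), 'wrist_force': array([-0.003,  0.632, -0.383]), 'torque': array([ 0.01 ,  0.262, -0.045]), 'width': np.float64(0.004)}
tool x [-0.91  0.12 -0.38] Mz n -0.03209979792797712
```

Call:
drive_tool(deltas=[{"hand":0,"offset":[-0.7,0.1,-0.3],"angular":[0,0,0]},{"hand":0,"offset":[-1.4,0.2,-0.6],"angular":[0,0,0]},{"hand":0,"offset":[-2.1,0.3,-0.9],"angular":[0,0,0]},{"hand":0,"offset":[-2.8,0.4,-1.2],"angular":[0,0,0]},{"hand":0,"offset":[-3.5,0.5,-1.5],"angular":[0,0,0]},{"hand":0,"offset":[-4.2,0.6,-1.8],"angular":[0,0,0]},{"hand":0,"offset":[-4.9,0.7,-2.1],"angular":[0,0,0]},{"hand":0,"offset":[-5.5,0.7,-2.3],"angular":[0,0,0]}])

```text
time: 17.02
tool_pos: [0.5662, 0.0659, 0.1728]
tcp_rot: [0.185, 2.742, -0.035]
wrist_force: [2.3, 0.2, -0.2]
width: -0.0
```

Call:
drive_tool(deltas=[{"hand":0,"offset":[-0.3,0,-0.1],"angular":[0,0,0]},{"hand":0,"offset":[-0.6,0.1,-0.2],"angular":[0,0,0]}])

```text
time: 17.27
tool_pos: [0.5609, 0.0665, 0.1715]
tcp_rot: [0.185, 2.741, -0.036]
wrist_force: [2.3, -0.8, -2.0]
width: 0.003
```

Call:
drive_tool(deltas=[{"hand":0,"offset":[-0.3,0,-0.1],"angular":[0,0,0]},{"hand":0,"offset":[-0.4,0.1,-0.2],"angular":[0,0,0]}])

```text
time: 17.52
tool_pos: [0.5571, 0.0674, 0.1699]
tcp_rot: [0.185, 2.741, -0.036]
wrist_force: [1.1, -1.6, 0.9]
width: 0.0
```

Call:
drive_tool(deltas=[{"hand":0,"offset":[-0.3,0,-0.1],"angular":[0,0,0]},{"hand":0,"offset":[-0.3,0,-0.1],"angular":[0,0,0]}])

```text
time: 17.77
tool_pos: [0.554, 0.0677, 0.1688]
tcp_rot: [0.185, 2.741, -0.035]
wrist_force: [1.5, 0.0, -0.7]
width: 0.002
```

Call:
drive_tool(deltas=[{"hand":0,"offset":[-0.2,0,-0.1],"angular":[0,0,0]},{"hand":0,"offset":[-0.3,0,-0.1],"angular":[0,0,0]}])

```text
time: 18.02
tool_pos: [0.5526, 0.0678, 0.1689]
tcp_rot: [0.184, 2.737, -0.034]
wrist_force: [7.3, -0.2, -2.4]
width: -0.005
```

Call:
drive_tool(deltas=[{"hand":0,"offset":[-0.2,0,-0.1],"angular":[0,0,0]},{"hand":0,"offset":[-0.3,0,-0.1],"angular":[0,0,0]}])

```text
time: 18.27
tool_pos: [0.552, 0.068, 0.1697]
tcp_rot: [0.183, 2.732, -0.033]
wrist_force: [12.8, -0.4, -2.3]
width: 0.003
```

Call:
drive_tool(deltas=[{"hand":0,"offset":[-0.2,0,-0.1],"angular":[0,0,0]},{"hand":0,"offset":[-0.2,0,-0.1],"angular":[0,0,0]}])

```text
time: 18.52
tool_pos: [0.5517, 0.0682, 0.1701]
tcp_rot: [0.183, 2.728, -0.032]
wrist_force: [15.7, -2.2, -3.4]
width: 0.002
```

On-stop reached (15.7 N, tool stalled). I'll back off uphill, rise clear and take the final look.

Call:
drive_tool(deltas=[{"hand":0,"offset":[1.5,-0.2,0.7],"angular":[0,0,0]},{"hand":0,"offset":[2.5,-0.3,2],"angular":[0,0,0]},{"hand":0,"offset":[2.5,-0.3,6],"angular":[0,0,0]},{"hand":0,"offset":[1,-2.5,10],"angular":[0,0,0]},{"hand":0,"offset":[-1.5,-6,13],"angular":[0,0,0]},{"hand":0,"offset":[-4,-10,13],"angular":[0,0,0]},{"hand":0,"offset":[-4,-10,13],"angular":[0,0,0]},{"hand":0,"offset":[-4,-10,13],"angular":[0,0,0]}])

```text
time: 19.52
tool_pos: [0.5063, -0.0323, 0.296]
tcp_rot: [0.186, 2.741, -0.034]
wrist_force: [0.1, -0.9, 0.4]
width: 0.002
```

```bash
python3 st.py; python3 fin.py|sed -n '11,16p'; python3 - <<'E'
from h import *
s=bot.read_camera('side');c=bot.read_camera('wrist');st=bot.read_state()
b=cv2.resize(s['frame'][130:250,260:380],(400,400),interpolation=cv2.INTER_CUBIC)
w=cv2.rotate(cv2.resize(c['frame'],(400,250)),cv2.ROTATE_180)
cv2.imwrite('pics/w10.png',np.hstack([np.vstack([w,np.zeros((150,400,3),np.uint8)]),b]))
E
```

```text
{'time': np.float64(19.525), 'q': array([-0.107, -0.338,  2.147, -0.011,  0.937, -1.537]), 'tool_pos': array([ 0.506, -0.032,  0.296]), 'wrist_force': array([ 0.085, -0.87 ,  0.439]), 'torque': array([-0.016,  0.198, -0.001]), 'width': np.float64(0.002)}
tool x [-0.91  0.13 -0.38] Mz n 0.015666519945242447
 [ 39  40  44  45  46  46  78 150 171 181 198 193 177 172 171 170 170 170
  171 171 170 171]
 [ 41  39  40  43  46  46  47 109 159 185 188 187 169 167 173 172 171 171
  171 171 171 170]
 [ 38  42  38  42  43  45  47 124 173 218 234 232 199 172 173 171 171 171
  171 171 170 170]
```

View pics/w10.png

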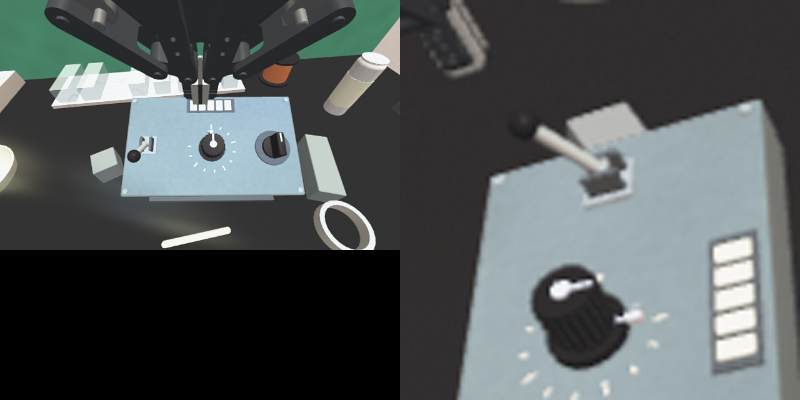

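The knob pointer is at the zero tick against the pin, and the lever leans downhill with its ball at side (297,167), at or just past its starting place (298,167). Everything else is undisturbed.

```bash
python3 -c "
from workcell import bot
print(bot.finish_job())"
```

```text
the job is handed in; nothing more can be done
None
```

The counter is reset and the job is handed in, at about 19.6 s of the 72 s allowed. No verdict was reported.

- **Brake off:** I pushed the lever uphill with the shut fingers until it met its end stop (13 N, tool stalled).
- **Reset knob:** I turned it anticlockwise about 4.1 rad in one grip, with the brake off. At the end the torque rose to about 0.4 N m. A further nudge only slipped the grip, and the knob did not move in the image. The pointer fin lies against the stop pin at the zero tick, and it stayed there after I let go.
- **Brake on:** I pushed the lever back downhill to its stop (15.7 N, tool stalled). In the side view the ball is at (297,167), against (298,167) at the start.
- **At hand-in:** the arm was clear of everything. The last picture shows the tension knob and the loose items apparently where they were; I judged that by eye and did not measure it.

**Readings that disagreed:**
- My first pose fit was out by about 10 mm along x for the lever. The knobs appear to sit about 10 mm downhill of the face middle, so I used the position I measured for the knob directly.
- The knob was first gripped about 2.5 mm off its axis. That put a side load of up to 16 N on it partway through the turn, and I corrected it.
- The wrist torque reading was noisy, by about 0.1 to 0.2 N m, so I relied on the image as well to confirm the zero stop.

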